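# Unclamp a jar from the shaker: left-hand knob, swing arm, into the tray

### The job

The jar shaker has finished with its underglaze jar. Loosen the clamp knob, which has a left-hand thread (turn it clockwise, regripping as you go), until the cup-shaped foot is clear above the jar's cap, and swing the clamp arm well aside to its open side and leave it there. Then lift the jar out of the shaker and set it down upright, without dropping it, in the empty place between the two jars in the wooden tray, leaving those two standing where they are.

Things in the scene. Friction and masses are not known exactly. Their poses are not given: they have to be found in the camera images.
- shaker: Jar shaker, grey bench machine, 222 x 142 mm, fixed. Origin on the worktop under the centre of its jar cup; its x axis runs from the cup to the steel post, z up. The post's axis is 105 mm along x; with its cap nut the post is 210 mm high. The cup's floor is 71 mm above the worktop, its rubber wall 16 mm high above that, 63 mm inside and 73 mm outside diameter.
- knob (a point): Centre (half-way up) of the black round fluted clamp knob, 44 mm diameter, 30 mm high, on the arm's end, its underside at least 14 mm above the arm's 37 mm boss. LEFT-HAND THREAD: turned clockwise from above it loosens; knob, screw and foot rise 10 mm a turn, up to a stop 7.5 rad from tight. It starts 0 to 0.9 rad from tight. Needs about 0.25 N m, stays where left. Tight, this point is at z = 225 mm.
- clamp_foot (a point): Centre of the flat, downward pressing face of the clamp foot, on the knob's axis: an aluminium cup upside down, 73 mm diameter, its rim 5 mm lower round the jar's cap (63 mm inside). Clamped, this point is on the cap's top, z = 145 mm. Sprung with 2 mm of play: it stays on the cap for the first 2 mm of the screw's rise, then rises too. The arm can swing only when it is over 5 mm above the cap.
- clamp_arm (a joint): Angle of the aluminium swing arm (carries knob, screw, foot) about the upright post; the knob's axis is 105 mm from the post's. 0: over the jar, at a stop; grows as it swings anticlockwise seen from above, to a stop at 1.75 rad. Bar 26 mm wide, from z = 176 to 190 mm. Light friction, 0.12 N m, holds it where it is left. It can be swung by the knob.
- jar (a point): Centre (half-way up) of the closed underglaze jar with the blue cap, upright in the shaker's cup at the start: 74 mm high, body 56 mm and cap 57 mm in diameter, cap 15 mm high, 80 to 200 g. Its z axis points up out of the cap; its underside is 37 mm below this point.
- jar_tray: Narrow wooden jar tray, fixed, 276 mm along its x axis, 94 mm across (y). Origin on the worktop under its centre. Floor 8 mm above the worktop; side walls 24 mm high, 80 mm apart inside; end boards 40 mm high. Two jars stand in it, about 88 mm either side of the centre along x; the empty place is the centre.
- jar_1: Red-capped jar in the tray, 64 mm in diameter, 82 mm high. Origin at the centre of its underside.
- jar_3: Green-capped jar in the tray, 64 mm in diameter, 82 mm high. Origin at the centre of its underside.

How it is judged:
By the outcome, as a careful person would: the job done as asked, in the order asked, and still so for the second after the job is handed in, with the robot touching nothing.
It also fails if it takes over 70 s, if anything falls off the work surface, if the arm or the gripper's body presses on something with over 40 N, if the wrist force passes 120 N, or if a joint passes its speed limit or range.

### The arm

A 7-joint arm with a two-finger parallel gripper is mounted at the origin on the work surface; the furniture and walls round the work are solid. World frame = base frame: x ahead of the robot, y to its left, z up, the work surface at z = 0. Lengths are in m, angles in degrees, forces in N, time in s.
With the tool pointing down it reaches from about 0.425 to 0.875 m from the base axis. Payload 4.7 kg.
Tool frame: the origin (TCP) lies between the finger pads; the fingertips stand 25 mm ahead of it and the grasp point (between the pads) lies 6 mm ahead of it (env.tip_reach is the distance from the TCP to the fingertips, in m); z points along the fingers, y is the direction in which the jaws open and shut (so a half turn about z gives the same grasp; the last joint's range is limited). The gripper opens to 87 mm and grips with 3 to 60 N. Pads are 19 mm wide; open, the fingers measure 117 mm over their backs; the gripper's body (75 mm by 190 mm) begins 51 mm behind the grasp point.
Start: joints at [-65.197, 18.392, -4.016, 83.108, 1.295, 78.541, -3.26], TCP at [0.264, 0.594, 0.226] pointing down, gripper open.
Joint ranges: [-163.93, 163.93], [-17.29, 119.83], [-79.2, 71.16], [3.27, 140.29], [-89.18, 269.18], [5.43, 117.66], [-154.24, 154.24]. Speed limits (degrees/s): [147.25, 147.25, 180, 180, 180, 180, 180].

### API

Orientations are given as [roll, pitch, yaw] about the fixed x, y, z axes, in that order (R = Rz(yaw) Ry(pitch) Rx(roll)).
In Python, from cell import env, viewer, job gives the robot as it stands.
- The arm moves only by the tool move_arm, never from a script. Its argument "steps" is a list of rows, each a list of 7 numbers: the finger opening in cm, from 0 to 8.7, then the shift along the tool's x, y, z in cm, then the turn, a rotation vector about the tool's x, y, z in rad. In form: [[fingers, tx, ty, tz, wx, wy, wz], ...]. A call has 1 to 5 rows; each row shifts and turns the commanded pose from where the row before left it, along the tool's axes as they then stand; what a row does not reach is not made up. A row lasts 1/12 s, in which the tool goes at most 41.7 mm and 7.16 degrees, less where a joint would pass 70% of its speed; a pose out of reach is approached as far as the arm can. A call is refused whole if a number of a shift passes 4.17 or a number of a turn 0.125, either way. A call with a gripper value outside its range is refused whole. The fingers move at their own pace and stop on an object; "force" is the grip in N (left out, the last holds). Time passes only in rows, so rows that do not move let the fingers close. It gives the time, the measured TCP pose, the force and the opening at its end, in the units of the state.
- env.get_obs(): the state, without advancing time (a new reading comes with each control period).
- viewer.read_camera(name): name is "scene" or "top" or "wrist"; returns a dict with "img" (400x640x3 uint8, red, green, blue), "vfov" (degrees; the focal length in pixels is half the picture's height over the tangent of half this angle, whatever the lens; pixels are square), "cx", "cy" (the principal point, pixels), "k1" (the pictures are not rectified: a ray, as slopes to the right and down, at radius r is drawn at 1 + k1 r^2 times it, then the intrinsics apply), "extrinsics" (4x4, takes a point from world to camera coordinates); the wrist camera has in their place "mount" (4x4, takes a point from camera to tool coordinates, whose origin is the TCP and whose axes are the flange's). Camera axes: x right, y down, z forward; pixel columns grow to the right and rows downward; lengths in m; the calibration is good to about 2 mm. A picture is of the moment at which its call begins: read the wrist's pose just before it. There is no depth.
- job.sign_off(): hands the job in, once; it reports no verdict.
The state is a dict: "time_s": time; "qpos": joint angles; "joint_velocities": joint speeds; "effort": joint torques, N m; "tool_pos": TCP position; "tool_rot": TCP orientation; "force": force on the tool from outside, world axes, zero at the start; "wrist_torque": the same for the moment, N m; "grip_width": finger opening in m.
Only numpy, scipy, OpenCV 4.12 (cv2) and the standard library are available. Lean on these libraries where they do the work, as an engineer would, in place of code of your own. Each camera call takes 0.05 s, during which the arm holds its last target.

## Working session

There is one attempt and no reset: what is moved stays moved. The work goes in short steps, Python scripts to look and compute and a tool call to move; the robot and the scene stay as the last step left them, time stands still between calls to the robot, and variables do not carry over. Pictures are saved under pics/ and viewed, and the job is handed in when it is done.

Besides the shell and the picture viewer there is one more tool, called after "Call:" by a JSON object that holds its "fn" and its "kwargs", one argument or row to a line. move_arm: Moves the arm, as the interface text tells. Its arguments: {"type":"object","properties":{"steps":{"type":"array"},"force":{"type":"number"}},"required":["steps"]}

```bash
ls; mkdir -p pics; python3 - <<'E'
from cell import env, viewer, job
import cv2
print(env.get_obs(), env.tip_reach)
for n in ["scene","top","wrist"]:
    d=viewer.read_camera(n); cv2.imwrite(f"pics/{n}0.png",d["img"][:,:,::-1])
    print(n,{k:v for k,v in d.items() if k!="img"})
E
```

```text
pics
{'time_s': 0.0, 'qpos': array([-65.19633812,  18.44027319,  -4.01876773,  83.17437902,
         1.29659122,  78.53969782,  -3.262281  ]), 'joint_velocities': array([-0.03942591,  0.02083069,  0.04763559, -0.02928684,  0.00365709,
       -0.04236249, -0.06692186]), 'effort': array([-7.83417418e-04, -4.91287494e+01, -4.04645959e-01, -3.12534571e+01,
       -6.39746315e-02,  4.38052998e-02,  1.84674118e-04]), 'tool_pos': array([0.26413942, 0.59332278, 0.22495277]), 'tool_rot': array([-1.79890994e+02,  6.19396603e-03,  1.56007190e+02]), 'force': array([ 1.16013158, -0.11322277, -0.11702562]), 'wrist_torque': array([-0.02921109,  0.02009936,  0.03084331]), 'grip_width': 0.08688079144046622} 0.025
scene {'vfov': 54.684353355725925, 'cx': 314.0547025800609, 'cy': 195.51067802957274, 'k1': 0.020381624119655467, 'extrinsics': array([[ 0.89172232, -0.45244123,  0.01132414, -0.55811771],
       [-0.17453126, -0.3668564 , -0.91375884,  0.12680529],
       [ 0.41757651,  0.81284274, -0.40609918,  0.9046931 ],
       [ 0.        ,  0.        ,  0.        ,  1.        ]])}
top {'vfov': 45.875361463795045, 'cx': 324.2715185815311, 'cy': 195.56873699839733, 'k1': -0.09419893921348746, 'extrinsics': array([[ 0.02607658, -0.99962007,  0.00892938, -0.2640984 ],
       [-0.99699988, -0.02665735, -0.07266789,  0.49458762],
       [ 0.07287832, -0.00700766, -0.99731622,  1.14289297],
       [ 0.        ,  0.        ,  0.        ,  1.        ]])}
wrist {'vfov': 63.60942210699701, 'cx': 315.76998606605883, 'cy': 202.67107842780376, 'k1': 0.0004969049851942296, 'mount': array([[-7.72386629e-04, -9.63147486e-01, -2.68972720e-01,
         7.37879376e-02],
       [ 9.99999492e-01, -5.69527298e-04, -8.32231061e-04,
        -3.59701826e-04],
       [ 6.48373947e-04, -2.68973226e-01,  9.63147436e-01,
        -1.58625061e-01],
       [ 0.00000000e+00,  0.00000000e+00,  0.00000000e+00,
         1.00000000e+00]])}
```

View pics/scene0.png

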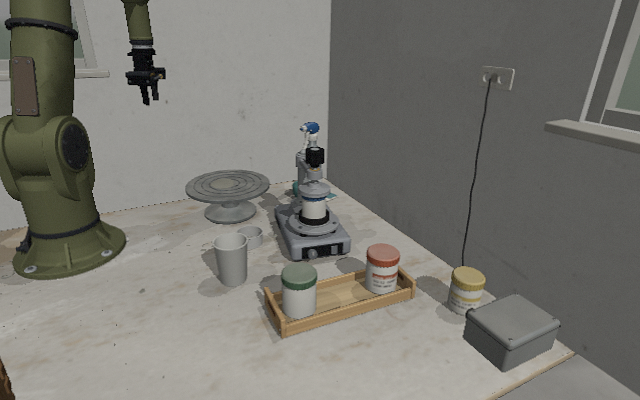

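View pics/top0.png

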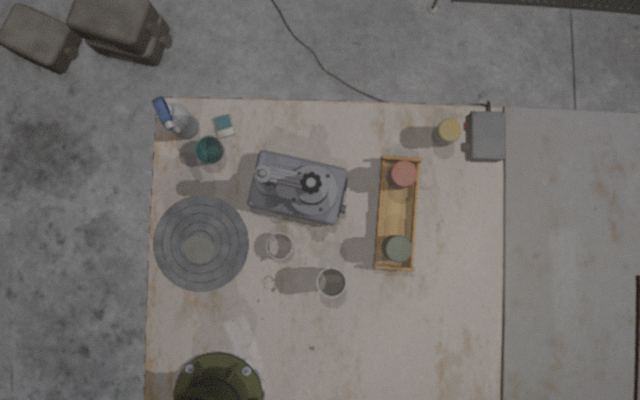

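View pics/wrist0.png

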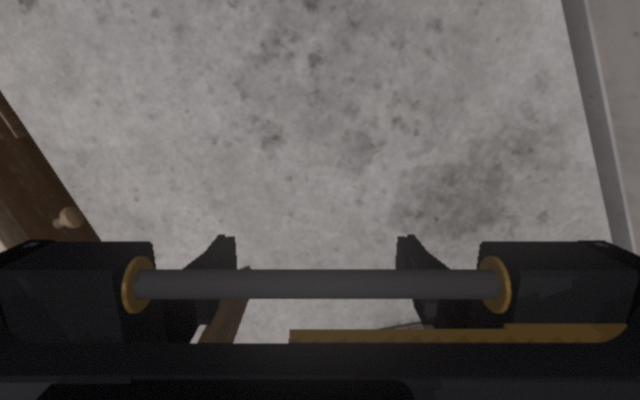

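The top view shows the knob at about (312,182), the post at (263,174), the red cap at (403,173) and the green cap at (397,248). I'll crop and measure these more closely.

```bash
cat > h.py <<'E'
from cell import env, viewer, job
import cv2, numpy as np
from scipy.spatial.transform import Rotation as R
def cam(n):
    o=env.get_obs() if n=="wrist" else None
    d=viewer.read_camera(n)
    if n=="wrist":
        T=np.eye(4); T[:3,:3]=R.from_euler('xyz',o['tool_rot'],degrees=True).as_matrix(); T[:3,3]=o['tool_pos']
        d['c2w']=T@d['mount']
    else: d['c2w']=np.linalg.inv(d['extrinsics'])
    d['f']=200/np.tan(np.radians(d['vfov'])/2)
    return d
def plane(d,uv,z):
    p=np.array([(uv[0]-d['cx'])/d['f'],(uv[1]-d['cy'])/d['f']]); q=p.copy()
    for _ in range(20): q=p/(1+d['k1']*(q@q))
    r=d['c2w'][:3,:3]@np.array([q[0],q[1],1]); c=d['c2w'][:3,3]
    return c+r*(z-c[2])/r[2]
def proj(d,P):
    p=np.linalg.inv(d['c2w'])@np.append(P,1); q=p[:2]/p[2]; q=q*(1+d['k1']*(q@q))
    return np.array([d['cx'],d['cy']])+d['f']*q
def crop(d,name,x0,y0,w,h,s):
    cv2.imwrite(name,cv2.resize(d['img'][y0:y0+h,x0:x0+w,::-1],None,fx=s,fy=s,interpolation=cv2.INTER_CUBIC))
E
python3 - <<'E'
from h import *
d=cam("top"); crop(d,"pics/t1.png",240,140,200,150,4)
s=cam("scene"); crop(s,"pics/s1.png",190,110,260,240,3)
hsv=cv2.cvtColor(d['img'],cv2.COLOR_RGB2HSV)
for n,lo,hi in [("red",(0,80,60),(8,255,255)),("green",(40,25,30),(100,255,160)),("wood",(9,70,60),(28,255,255))]:
    m=cv2.inRange(hsv,lo,hi); m[:, :360]=0; m[:,440:]=0; m[:120]=0; m[300:]=0
    k,l,st,c=cv2.connectedComponentsWithStats(m)
    for i in range(1,k):
        if st[i,4]>60: print(n,st[i],c[i],plane(d,c[i],.082))
    if n=="wood": print(cv2.minAreaRect(cv2.findNonZero(m)))
E
```

```text
red [390 160  26  27 381] [403.19160105 172.53543307] [ 0.55586018 -0.43403635  0.082     ]
green [393 243  18  18  95] [403.25263158 252.04210526] [ 0.37047363 -0.43696332  0.082     ]
wood [ 374  155   48  116 3035] [395.67578254 212.95947282] [ 0.46066378 -0.41772937  0.082     ]
((401.0275573730469, 195.81021118164062), (51.98197555541992, 151.05001831054688), 10.416028022766113)
```

View pics/t1.png

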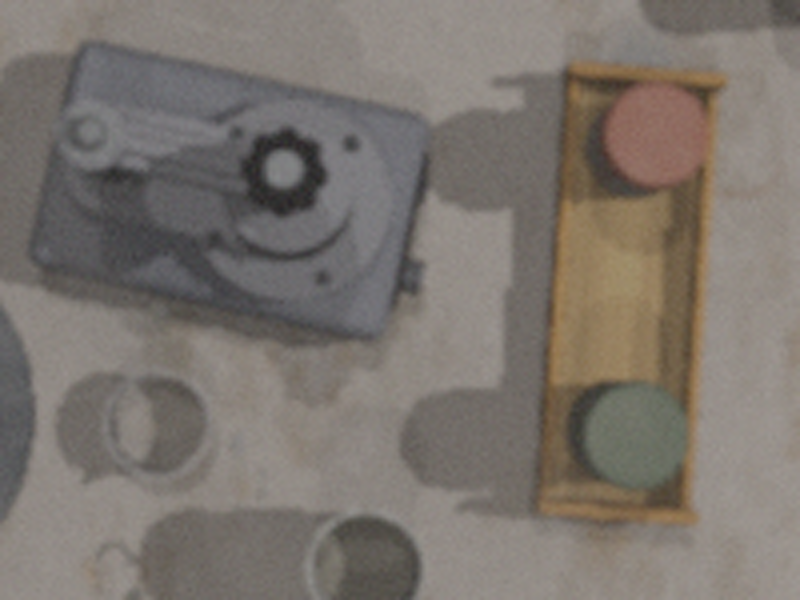

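View pics/s1.png

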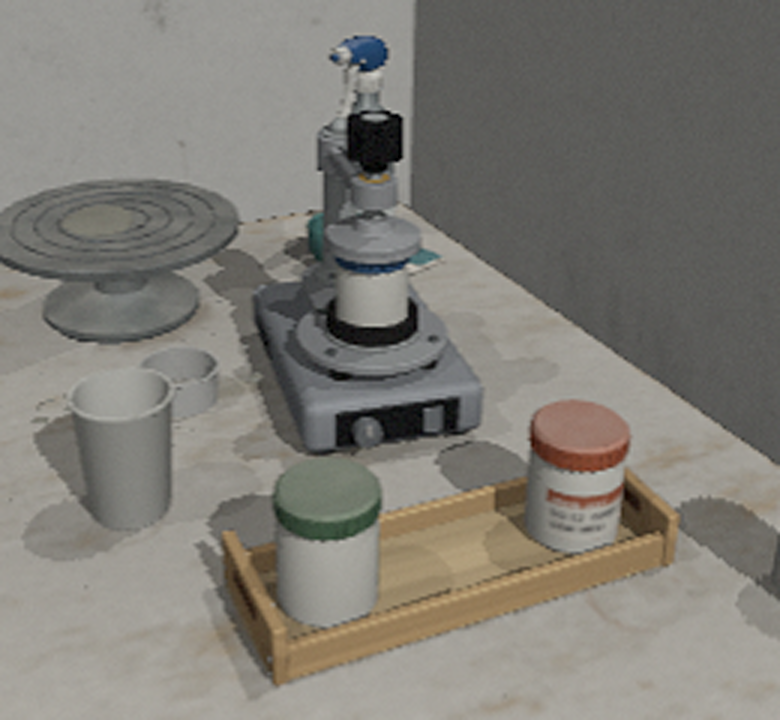

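```bash
python3 - <<'E'
from h import *
d=cam("top"); 
f=lambda x,y,z:(plane(d,(240+(x-1.5)/4,140+(y-1.5)/4),z)*1000).round(1)
print("post",f(90,132,.21)); print("knob",f(285,171,.241)); K=f(285,171,.241);P=f(90,132,.21)
print(np.linalg.norm((K-P)[:2]),np.degrees(np.arctan2(*(K-P)[1::-1])))
print("red",f(657,137,.082)); print("green",f(636,435,.082))
for p in [(571,64),(726,78),(696,522),(538,514)]: print("tray corner",f(*p,.04))
for p in [(85,45),(428,118),(372,338),(32,258)]: print("shaker corner",f(*p,.06))
E
python3 - <<'E'
import sys; sys.path.insert(0,'.')
from h import *
d=cam("top");s=cam("scene")
# scene check: knob top ellipse centre
print(plane(s,(190+(375-1)/3,110+(117-1)/3),.241))
E
```

```text
post [ 531.5 -120.2  210. ]
knob [ 510.8 -222.   241. ]
103.88325177813795 -101.49381484282789
red [ 552.7 -435.7   82. ]
green [ 378.7 -426.    82. ]
tray corner [ 601.2 -389.8   40. ]
tray corner [ 595.5 -485.1   40. ]
tray corner [ 325.9 -470.3   40. ]
tray corner [ 328.7 -374.9   40. ]
shaker corner [601.5 -96.3  60. ]
shaker corner [ 563.  -302.3   60. ]
shaker corner [ 431.3 -272.2   60. ]
shaker corner [473.2 -69.5  60. ]
[ 0.5123433  -0.22069477  0.241     ]
```

```bash
cat >> h.py <<'E'
def go(P,yaw=None,o=None):
    "shift in tool axes (cm) and yaw turn (rad, about tool z) to target P (m), for level tool"
    o=o or env.get_obs()
    M=R.from_euler('xyz',o['tool_rot'],degrees=True)
    d=M.inv().apply(np.array(P)-o['tool_pos'])*100
    n=np.linalg.norm(d)/4.0
    t=M.inv()*R.from_euler('xyz',[180,0,yaw if yaw is not None else o['tool_rot'][2]],degrees=True)
    rv=t.as_rotvec()
    print("shift cm",d.round(2),"rows>=",round(n,1),"rotvec",rv.round(3),"rows>=",round(np.linalg.norm(rv)/.12,1))
E
python3 - <<'E'
from h import *
o=env.get_obs(); pts=[(.45,.30,.34),(.52,0,.36),(.5115,-.222,.29)]
for p in pts:
    go(p,156,o); o=dict(o); o['tool_pos']=np.array(p); o['tool_rot']=[180,0,156]
d=cam("top"); print(plane(d,(163,108),.25),plane(d,(163,108),.0))
E
```

```text
shift cm [-28.91 -19.29 -11.4 ] rows>= 9.1 rotvec [-0. -0.  0.] rows>= 0.0
shift cm [-18.6  -24.56  -2.  ] rows>= 7.7 rotvec [0. 0. 0.] rows>= 0.0
shift cm [ -8.25 -20.63   7.  ] rows>= 5.8 rotvec [0. 0. 0.] rows>= 0.0
[0.65309413 0.08093176 0.25      ] [0.71676976 0.16813353 0.        ]
```

Call:
{"fn": "move_arm", "kwargs": {
  "steps": [
    [8.7, -2.89, -1.93, -1.14, 0, 0, 0],
    [8.7, -2.89, -1.93, -1.14, 0, 0, 0],
    [8.7, -2.89, -1.93, -1.14, 0, 0, 0],
    [8.7, -2.89, -1.93, -1.14, 0, 0, 0],
    [8.7, -2.89, -1.93, -1.14, 0, 0, 0]
  ],
  "force": 40
}}

```text
time_s: 0.87
tool_pos: [0.3578, 0.4454, 0.2837]
tool_rot: [180.0, 0.0, 156.0]
force: [0.6, 1.4, 1.0]
grip_width: 0.0871
```

Call:
{"fn": "move_arm", "kwargs": {
  "steps": [
    [8.7, -2.89, -1.93, -1.14, 0, 0, 0],
    [8.7, -2.89, -1.93, -1.14, 0, 0, 0],
    [8.7, -2.89, -1.93, -1.14, 0, 0, 0],
    [8.7, -2.89, -1.93, -1.14, 0, 0, 0],
    [8.7, -2.89, -1.93, -1.14, 0, 0, 0]
  ]
}}

```text
time_s: 1.28
tool_pos: [0.4505, 0.2983, 0.341]
tool_rot: [180.0, 0.0, 156.0]
force: [1.1, 0.7, 0.2]
grip_width: 0.0868
```

Call:
{"fn": "move_arm", "kwargs": {
  "steps": [
    [8.7, -2.33, -3.07, -0.25, 0, 0, 0],
    [8.7, -2.33, -3.07, -0.25, 0, 0, 0],
    [8.7, -2.33, -3.07, -0.25, 0, 0, 0],
    [8.7, -2.33, -3.07, -0.25, 0, 0, 0]
  ]
}}

```text
time_s: 1.62
tool_pos: [0.4853, 0.148, 0.3505]
tool_rot: [180.0, 0.0, 156.0]
force: [1.4, 0.6, 0.3]
grip_width: 0.087
```

Call:
{"fn": "move_arm", "kwargs": {
  "steps": [
    [8.7, -2.33, -3.07, -0.25, 0, 0, 0],
    [8.7, -2.33, -3.07, -0.25, 0, 0, 0],
    [8.7, -2.33, -3.07, -0.25, 0, 0, 0],
    [8.7, -2.33, -3.07, -0.25, 0, 0, 0],
    [8.7, 0, 0, 0, 0, 0, 0]
  ]
}}

```text
time_s: 2.03
tool_pos: [0.5211, -0.0103, 0.3612]
tool_rot: [-179.9, 0.2, 155.2]
force: [-1.0, -0.1, 0.0]
grip_width: 0.0872
```

```bash
python3 - <<'E'
from h import *
o=env.get_obs(); print(o['qpos'],o['tool_pos'],o['tool_rot']);go((.5115,-.222,.29),156)
E
```

```text
[-2.79412031e+01 -3.90468305e-02  2.61525024e+01  8.90180408e+01
  2.50508163e-01  9.08673937e+01  6.34431596e+01] [ 0.52113529 -0.01032137  0.36121905] [-179.85824541    0.23812225  155.2280183 ]
shift cm [ -7.96 -19.61   7.2 ] rows>= 5.6 rotvec [-0.003  0.004 -0.013] rows>= 0.1
```

Call:
{"fn": "move_arm", "kwargs": {
  "steps": [
    [8.7, -1.33, -3.27, 0.8, 0, 0, 0],
    [8.7, -1.33, -3.27, 0.8, 0, 0, 0],
    [8.7, -1.33, -3.27, 0.8, 0, 0, 0],
    [8.7, -1.33, -3.27, 0.8, 0, 0, 0]
  ]
}}

```text
time_s: 2.37
tool_pos: [0.5155, -0.1426, 0.328]
tool_rot: [180.0, 0.0, 156.0]
force: [1.0, -0.4, 0.4]
grip_width: 0.0871
```

Call:
{"fn": "move_arm", "kwargs": {
  "steps": [
    [8.7, -1.33, -3.27, 0.8, 0, 0, 0],
    [8.7, -1.33, -3.27, 0.8, 0, 0, 0],
    [8.7, 0, 0, 0, 0, 0, 0]
  ]
}}

```text
time_s: 2.62
tool_pos: [0.5103, -0.2203, 0.3109]
tool_rot: [-179.7, -0.0, 155.3]
force: [-1.5, -0.8, 0.2]
grip_width: 0.0872
```

```bash
python3 - <<'E'
from h import *
o=env.get_obs(); print(o['qpos'].round(1),o['tool_pos'],o['tool_rot']);go((.5115,-.222,.25),156)
d=cam("wrist"); cv2.imwrite("pics/w1.png",d['img'][:,:,::-1]); print(proj(d,(.5115,-.222,.24)))
d=cam("top"); crop(d,"pics/t2.png",220,120,200,150,4)
E
```

```text
[-14.8   5.4  38.3  90.2  -3.1  85.6  88.9] [ 0.51027604 -0.22031215  0.31094176] [-1.79719458e+02 -1.82792927e-02  1.55339773e+02]
shift cm [-0.18 -0.07  6.09] rows>= 1.5 rotvec [-0.005 -0.    -0.012] rows>= 0.1
[315.62537736 217.48132278]
```

View pics/w1.png

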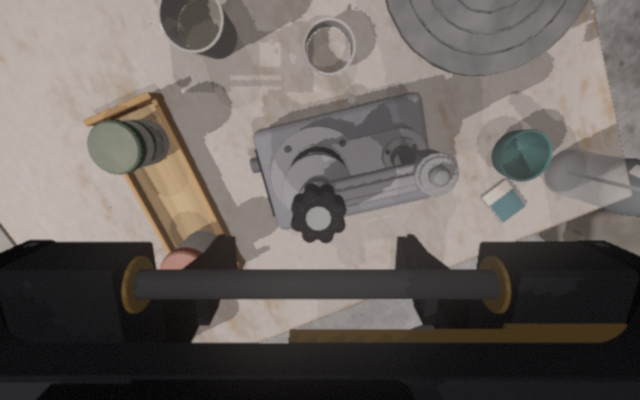

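The wrist picture shows the knob centred at about (318,217) and my estimate projects to (316,217), so they agree within 2 mm. Now I'll descend and grip.

Call:
{"fn": "move_arm", "kwargs": {
  "steps": [
    [7.0, -0.15, -0.05, 2.6, 0, 0, 0],
    [7.0, 0, 0, 2.6, 0, 0, 0],
    [7.0, 0, 0, 2.6, 0, 0, 0],
    [7.0, 0, 0, 0, 0, 0, 0]
  ]
}}

```text
time_s: 3.05
tool_pos: [0.5126, -0.2094, 0.2294]
tool_rot: [-180.0, -0.5, 156.2]
force: [-0.6, 0.7, -0.0]
grip_width: 0.0723
```

```bash
python3 - <<'E'
from h import *
o=env.get_obs(); print(o['qpos'].round(1),o['tool_pos'],o['tool_rot'],o['force'],o['wrist_torque']);go((.5115,-.2213,.233),156)
d=cam("scene"); crop(d,"pics/s2.png",250,80,140,140,5)
E
```

```text
[-14.7   7.5  37.5  97.6  -4.7  77.   89.9] [ 0.51264516 -0.20938006  0.22943908] [-179.9818224    -0.46600574  156.19139485] [-0.56148694  0.72075207 -0.02314755] [ 0.01550875  0.07322393 -0.02445167]
shift cm [-0.37 -1.14 -0.36] rows>= 0.3 rotvec [-0.    -0.008  0.003] rows>= 0.1
```

View pics/s2.png

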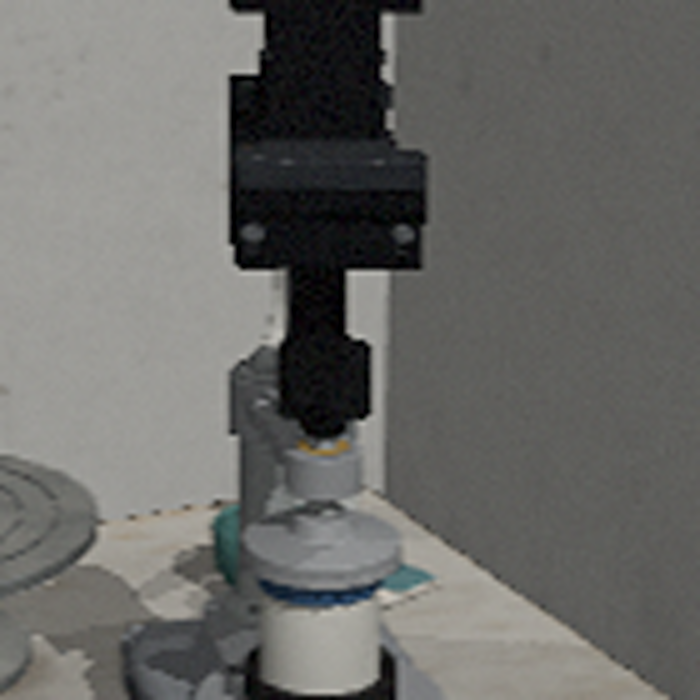

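Call:
{"fn": "move_arm", "kwargs": {
  "steps": [
    [7.0, 0, 0, 0, 0, 0, 0],
    [7.0, 0, 0, 0, 0, 0, 0],
    [7.0, 0, 0, 0, 0, 0, 0]
  ]
}}

```text
time_s: 3.35
tool_pos: [0.5158, -0.2129, 0.2361]
tool_rot: [179.9, 0.2, 156.0]
force: [-0.3, -0.3, -0.7]
grip_width: 0.0702
```

```bash
python3 - <<'E'
from h import *
o=env.get_obs(); print(o['joint_velocities'].round(2),o['tool_pos'],o['tool_rot'],o['force'],o['wrist_torque']);go((.5115,-.2213,.233),156)
E
```

```text
[ 0.27  0.13  0.13  0.43 -0.05 -0.24  0.13] [ 0.51582745 -0.21294424  0.23610588] [179.94829509   0.18600906 156.04314515] [-0.34618947 -0.29038783 -0.66528825] [-0.01449584  0.02546243 -0.01292257]
shift cm [ 0.06 -0.94  0.31] rows>= 0.2 rotvec [0.001 0.003 0.001] rows>= 0.0
```

Call:
{"fn": "move_arm", "kwargs": {
  "steps": [
    [7.0, 0.05, -0.85, 0.25, 0, 0, 0],
    [7.0, 0, 0, 0, 0, 0, 0],
    [7.0, 0, 0, 0, 0, 0, 0],
    [7.0, 0, 0, 0, 0, 0, 0]
  ]
}}

```text
time_s: 3.68
tool_pos: [0.5106, -0.2208, 0.2318]
tool_rot: [180.0, 0.0, 156.0]
force: [-0.0, -0.0, 0.9]
grip_width: 0.0703
```

```bash
python3 - <<'E'
from h import *
o=env.get_obs(); print(o['joint_velocities'].round(2),o['tool_pos'],o['tool_rot'],o['force'],o['wrist_torque']);go((.5115,-.2213,.233),156)
d=cam("wrist"); cv2.imwrite("pics/w2.png",d['img'][:,:,::-1]); print(proj(d,(.5115,-.2213,.24)))
E
```

```text
[-0.16  0.24 -0.38  0.11 -0.03  0.06 -0.05] [ 0.51064964 -0.22081526  0.23181681] [1.79978840e+02 2.32380129e-02 1.55963634e+02] [-0.02084876 -0.0028811   0.89932667] [-0.00598989 -0.00492753 -0.01977029]
shift cm [-0.1  -0.01 -0.12] rows>= 0.0 rotvec [ 0.     0.    -0.001] rows>= 0.0
[316.59310518 264.32657333]
```

View pics/w2.png

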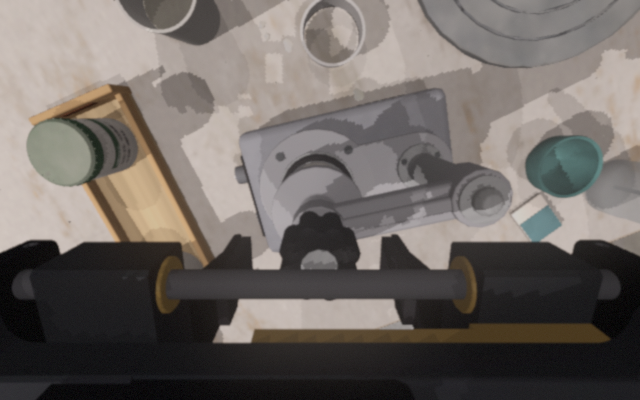

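Call:
{"fn": "move_arm", "kwargs": {
  "steps": [
    [3.5, 0, 0.1, 0, 0, 0, 0],
    [3.5, 0, 0, 0, 0, 0, 0],
    [3.5, 0, 0, 0, 0, 0, 0],
    [3.5, 0, 0, 0, 0, 0, 0],
    [3.5, 0, 0, 0, 0, 0, 0]
  ],
  "force": 40
}}

```text
time_s: 4.15
tool_pos: [0.5111, -0.2195, 0.2315]
tool_rot: [180.0, 0.0, 156.0]
force: [-0.7, 0.7, -0.1]
grip_width: 0.0447
```

```bash
python3 - <<'E'
from h import *
o=env.get_obs(); print(o['tool_pos'],o['tool_rot'],o['force'],o['wrist_torque'],o['grip_width'])
E
```

```text
[ 0.51114718 -0.21953725  0.23154841] [1.79999106e+02 1.50244892e-03 1.56014449e+02] [-0.69520769  0.66753724 -0.11762733] [-0.04098067 -0.00809983  0.01606431] 0.04474532474198965
```

Call:
{"fn": "move_arm", "kwargs": {
  "steps": [
    [3.5, 0, 0, -0.02, 0, 0, 0.125],
    [3.5, 0, 0, -0.02, 0, 0, 0.125],
    [3.5, 0, 0, -0.02, 0, 0, 0.125],
    [3.5, 0, 0, -0.02, 0, 0, 0.125],
    [3.5, 0, 0, -0.02, 0, 0, 0.125]
  ]
}}

```text
time_s: 4.57
tool_pos: [0.5117, -0.2186, 0.2326]
tool_rot: [179.9, -0.0, 119.9]
force: [2.1, 1.5, -0.5]
grip_width: 0.0428
```

```bash
python3 - <<'E'
from h import *
o=env.get_obs(); print(o['tool_pos'],o['tool_rot'],o['force'],o['wrist_torque'],o['grip_width'],o['qpos'])
E
```

```text
[ 0.51173822 -0.21864927  0.23255452] [ 1.79928116e+02 -1.87895665e-02  1.19932972e+02] [ 2.06999292  1.47909249 -0.51255891] [ 0.28593695 -0.27375965  0.25691537] 0.04279604184923846 [-16.60747405   7.51813704  40.75358874  97.45649999  -5.10291138
  76.85750497  54.99544171]
```

Call:
{"fn": "move_arm", "kwargs": {
  "steps": [
    [3.5, 0, 0, -0.02, 0, 0, 0.125],
    [3.5, 0, 0, -0.02, 0, 0, 0.125],
    [3.5, 0, 0, -0.02, 0, 0, 0.125],
    [3.5, 0, 0, -0.02, 0, 0, 0.125],
    [3.5, 0, 0, -0.02, 0, 0, 0.125]
  ]
}}

```text
time_s: 4.98
tool_pos: [0.5125, -0.2185, 0.2335]
tool_rot: [179.9, -0.0, 84.1]
force: [3.3, 0.8, -2.7]
grip_width: 0.0429
```

Call:
{"fn": "move_arm", "kwargs": {
  "steps": [
    [3.5, 0, 0, -0.02, 0, 0, 0.125],
    [3.5, 0, 0, -0.02, 0, 0, 0.125],
    [3.5, 0, 0, -0.02, 0, 0, 0.125],
    [3.5, 0, 0, -0.02, 0, 0, 0.125],
    [3.5, 0, 0, -0.02, 0, 0, 0.125]
  ]
}}

```text
time_s: 5.4
tool_pos: [0.5131, -0.2189, 0.2345]
tool_rot: [179.8, -0.1, 48.3]
force: [5.5, -0.9, -4.2]
grip_width: 0.0432
```

Call:
{"fn": "move_arm", "kwargs": {
  "steps": [
    [3.5, 0, 0, -0.02, 0, 0, 0.125],
    [3.5, 0, 0, -0.02, 0, 0, 0.125],
    [3.5, 0, 0, -0.02, 0, 0, 0.125],
    [3.5, 0, 0, -0.02, 0, 0, 0.125],
    [3.5, 0, 0, -0.02, 0, 0, 0.125]
  ]
}}

```text
time_s: 5.82
tool_pos: [0.5134, -0.2195, 0.2356]
tool_rot: [179.9, -0.2, 12.5]
force: [5.8, -0.8, -5.6]
grip_width: 0.0427
```

```bash
python3 - <<'E'
from h import *
o=env.get_obs(); print(o['tool_pos'],o['tool_rot'],o['force'],o['wrist_torque'],o['grip_width'],o['qpos'])
E
```

```text
[ 0.51336919 -0.21946951  0.23558129] [179.85172034  -0.24438716  12.51088102] [ 5.77396505 -0.79563133 -5.58007112] [-0.4469349  -1.29419972  0.24878775] 0.04270670065330081 [-24.91841531   8.38450913  50.29910514  97.39425107  -6.64333682
  77.0259668  -50.94591561]
```

Call:
{"fn": "move_arm", "kwargs": {
  "steps": [
    [3.5, 0, 0, -0.02, 0, 0, 0.125],
    [3.5, 0, 0, -0.02, 0, 0, 0.125],
    [3.5, 0, 0, -0.02, 0, 0, 0.125],
    [3.5, 0, 0, -0.02, 0, 0, 0.125],
    [3.5, 0, 0, -0.02, 0, 0, 0.125]
  ]
}}

```text
time_s: 6.23
tool_pos: [0.5133, -0.2201, 0.2366]
tool_rot: [180.0, -0.3, -23.3]
force: [6.7, -2.4, -4.5]
grip_width: 0.043
```

Call:
{"fn": "move_arm", "kwargs": {
  "steps": [
    [3.5, 0, 0, -0.02, 0, 0, 0.125],
    [3.5, 0, 0, -0.02, 0, 0, 0.125],
    [3.5, 0, 0, -0.02, 0, 0, 0.125],
    [3.5, 0, 0, -0.02, 0, 0, 0.125],
    [3.5, 0, 0, 0, 0, 0, 0]
  ]
}}

```text
time_s: 6.65
tool_pos: [0.513, -0.2206, 0.2374]
tool_rot: [-179.9, -0.3, -52.0]
force: [6.2, -3.6, -5.5]
grip_width: 0.043
```

```bash
python3 - <<'E'
from h import *
o=env.get_obs(); print(o['tool_pos'],o['tool_rot'],o['force'],o['wrist_torque'],o['grip_width'],o['qpos'])
d=cam("scene"); crop(d,"pics/s3.png",250,80,140,140,5)
E
```

```text
[ 0.51300573 -0.22061934  0.23738902] [-179.90360087   -0.3009485   -51.99426072] [ 6.15006418 -3.5689992  -5.49039058] [-0.74042943 -1.31497096 -0.11803789] 0.042951075098437076 [ -31.03021698    9.47965041   57.72667015   97.38681256   -8.16123475
   77.32755948 -113.89616464]
```

View pics/s3.png

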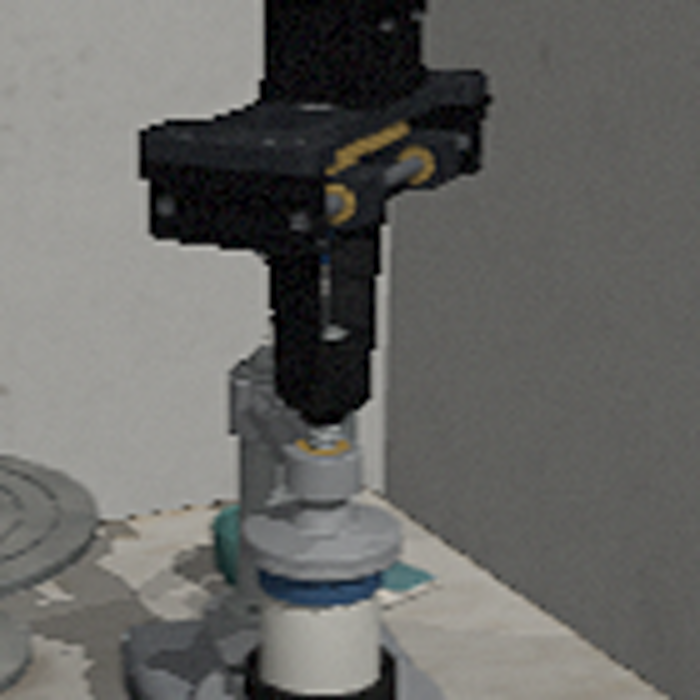

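The foot has started to rise, because more of the blue cap shows below its rim in the scene crop. Next: release, turn back and regrip.

Call:
{"fn": "move_arm", "kwargs": {
  "steps": [
    [7.0, 0, 0, 0, 0, 0, 0],
    [7.0, 0, 0, 0, 0, 0, 0],
    [7.0, 0, 0, 0, 0, 0, 0],
    [7.0, 0, 0, 0, 0, 0, -0.06],
    [7.0, 0, 0, 0, 0, 0, -0.125]
  ]
}}

```text
time_s: 7.12
tool_pos: [0.5109, -0.2195, 0.2373]
tool_rot: [180.0, 0.0, -40.9]
force: [0.3, 0.5, -0.4]
grip_width: 0.0667
```

Call:
{"fn": "move_arm", "kwargs": {
  "steps": [
    [7.0, 0, 0, 0, 0, 0, -0.125],
    [7.0, 0, 0, 0, 0, 0, -0.125],
    [7.0, 0, 0, 0, 0, 0, -0.125],
    [7.0, 0, 0, 0, 0, 0, -0.125],
    [7.0, 0, 0, 0, 0, 0, -0.125]
  ]
}}

```text
time_s: 7.53
tool_pos: [0.5108, -0.2195, 0.2374]
tool_rot: [-180.0, 0.0, -4.9]
force: [-0.1, 0.3, 0.1]
grip_width: 0.0701
```

Call:
{"fn": "move_arm", "kwargs": {
  "steps": [
    [7.0, 0, 0, 0, 0, 0, -0.125],
    [7.0, 0, 0, 0, 0, 0, -0.125],
    [7.0, 0, 0, 0, 0, 0, -0.125],
    [7.0, 0, 0, 0, 0, 0, -0.125],
    [7.0, 0, 0, 0, 0, 0, -0.125]
  ]
}}

```text
time_s: 7.95
tool_pos: [0.5108, -0.2195, 0.2373]
tool_rot: [-180.0, 0.0, 30.9]
force: [-0.5, -0.5, -0.3]
grip_width: 0.0702
```

Call:
{"fn": "move_arm", "kwargs": {
  "steps": [
    [7.0, 0, 0, 0, 0, 0, -0.125],
    [7.0, 0, 0, 0, 0, 0, -0.125],
    [7.0, 0, 0, 0, 0, 0, -0.125],
    [7.0, 0, 0, 0, 0, 0, -0.125],
    [7.0, 0, 0, 0, 0, 0, -0.125]
  ]
}}

```text
time_s: 8.37
tool_pos: [0.5109, -0.2195, 0.2374]
tool_rot: [-180.0, -0.0, 66.7]
force: [-0.1, -0.5, -0.1]
grip_width: 0.07
```

Call:
{"fn": "move_arm", "kwargs": {
  "steps": [
    [7.0, 0, 0, 0, 0, 0, -0.125],
    [7.0, 0, 0, 0, 0, 0, -0.125],
    [7.0, 0, 0, 0, 0, 0, -0.125],
    [7.0, 0, 0, 0, 0, 0, -0.125],
    [7.0, 0, 0, 0, 0, 0, -0.125]
  ]
}}

```text
time_s: 8.78
tool_pos: [0.5109, -0.2195, 0.2374]
tool_rot: [-180.0, -0.0, 102.5]
force: [0.2, 0.3, 0.3]
grip_width: 0.07
```

Call:
{"fn": "move_arm", "kwargs": {
  "steps": [
    [7.0, 0, 0, 0, 0, 0, -0.125],
    [7.0, 0, 0, 0, 0, 0, -0.125],
    [7.0, 0, 0, 0, 0, 0, -0.06],
    [7.0, 0, 0, 0, 0, 0, 0],
    [7.0, 0, 0, 0, 0, 0, 0]
  ]
}}

```text
time_s: 9.2
tool_pos: [0.5109, -0.2196, 0.2374]
tool_rot: [-180.0, -0.0, 119.8]
force: [-0.4, 0.0, 0.6]
grip_width: 0.0699
```

```bash
python3 - <<'E'
from h import *
o=env.get_obs(); print(o['tool_pos'],o['tool_rot'],o['force'],o['wrist_torque'],o['grip_width'],o['qpos'])
go((.5128,-.2202,.239))
d=cam("wrist"); cv2.imwrite("pics/w3.png",d['img'][:,:,::-1]); print(proj(d,(.5128,-.2202,.247)))
E
```

```text
[ 0.51090534 -0.2196027   0.23736941] [-1.79996386e+02 -1.97911158e-02  1.19791003e+02] [-4.12186206e-01  3.93724090e-04  6.15557850e-01] [-0.07903698  0.02526042  0.00549845] 0.0698657624514275 [-16.51432805   7.32552563  40.69087008  97.06273219  -4.8949275
  77.43258968  54.80461512]
shift cm [-0.15  0.13 -0.16] rows>= 0.1 rotvec [-0. -0.  0.] rows>= 0.0
[319.36730058 265.92805026]
```

View pics/w3.png

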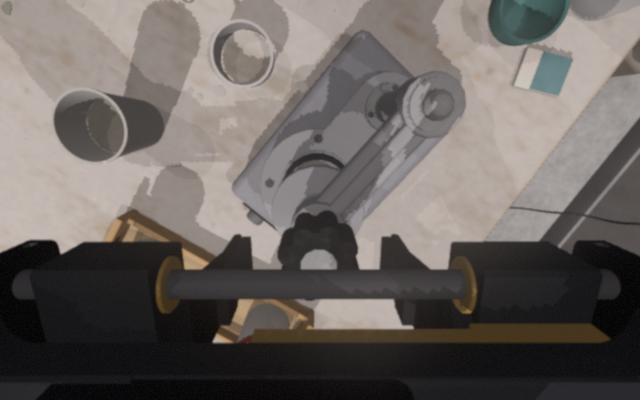

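Call:
{"fn": "move_arm", "kwargs": {
  "steps": [
    [3.5, -0.12, 0.12, -0.05, 0, 0, 0],
    [3.5, 0, 0, 0, 0, 0, 0],
    [3.5, 0, 0, 0, 0, 0, 0],
    [3.5, 0, 0, 0, 0, 0, 0],
    [3.5, 0, 0, 0, 0, 0, 0]
  ]
}}

```text
time_s: 9.67
tool_pos: [0.5127, -0.22, 0.2378]
tool_rot: [180.0, -0.0, 119.9]
force: [-0.3, -0.2, -0.2]
grip_width: 0.0444
```

Call:
{"fn": "move_arm", "kwargs": {
  "steps": [
    [3.5, 0, 0, -0.02, 0, 0, 0.125],
    [3.5, 0, 0, -0.02, 0, 0, 0.125],
    [3.5, 0, 0, -0.02, 0, 0, 0.125],
    [3.5, 0, 0, -0.02, 0, 0, 0.125],
    [3.5, 0, 0, -0.02, 0, 0, 0.125]
  ]
}}

```text
time_s: 10.08
tool_pos: [0.5127, -0.2201, 0.2388]
tool_rot: [-180.0, 0.0, 83.8]
force: [-0.4, -0.2, 0.6]
grip_width: 0.0429
```

Call:
{"fn": "move_arm", "kwargs": {
  "steps": [
    [3.5, 0, 0, -0.02, 0, 0, 0.125],
    [3.5, 0, 0, -0.02, 0, 0, 0.125],
    [3.5, 0, 0, -0.02, 0, 0, 0.125],
    [3.5, 0, 0, -0.02, 0, 0, 0.125],
    [3.5, 0, 0, -0.02, 0, 0, 0.125]
  ]
}}

```text
time_s: 10.5
tool_pos: [0.5126, -0.22, 0.2398]
tool_rot: [-180.0, 0.0, 48.0]
force: [-0.8, 0.2, 0.1]
grip_width: 0.0431
```

Call:
{"fn": "move_arm", "kwargs": {
  "steps": [
    [3.5, 0, 0, -0.02, 0, 0, 0.125],
    [3.5, 0, 0, -0.02, 0, 0, 0.125],
    [3.5, 0, 0, -0.02, 0, 0, 0.125],
    [3.5, 0, 0, -0.02, 0, 0, 0.125],
    [3.5, 0, 0, -0.02, 0, 0, 0.125]
  ]
}}

```text
time_s: 10.92
tool_pos: [0.5126, -0.22, 0.2408]
tool_rot: [-180.0, 0.0, 12.2]
force: [-0.2, 0.2, 0.1]
grip_width: 0.0427
```

```bash
python3 - <<'E'
from h import *
o=env.get_obs(); print(o['tool_pos'],o['tool_rot'],o['force'],o['wrist_torque'],o['grip_width'],o['qpos'])
E
```

```text
[ 0.51260303 -0.21998811  0.24081522] [-1.79996426e+02  1.82914469e-02  1.21565385e+01] [-0.15250914  0.2149212   0.10700534] [-0.06511017  0.20692463  0.26270309] 0.04272723618546545 [-24.80030977   8.43053956  50.32548853  96.75998451  -6.61793153
  77.93003569 -51.23280735]
```

Call:
{"fn": "move_arm", "kwargs": {
  "steps": [
    [3.5, 0, 0, -0.02, 0, 0, 0.125],
    [3.5, 0, 0, -0.02, 0, 0, 0.125],
    [3.5, 0, 0, -0.02, 0, 0, 0.125],
    [3.5, 0, 0, -0.02, 0, 0, 0.125],
    [3.5, 0, 0, -0.02, 0, 0, 0.125]
  ]
}}

```text
time_s: 11.33
tool_pos: [0.5126, -0.2199, 0.2418]
tool_rot: [180.0, 0.0, -23.6]
force: [-0.6, -0.0, -0.3]
grip_width: 0.0425
```

Call:
{"fn": "move_arm", "kwargs": {
  "steps": [
    [3.5, 0, 0, -0.02, 0, 0, 0.125],
    [3.5, 0, 0, -0.02, 0, 0, 0.125],
    [3.5, 0, 0, 0, 0, 0, 0]
  ]
}}

```text
time_s: 11.58
tool_pos: [0.5127, -0.2199, 0.2422]
tool_rot: [180.0, 0.0, -37.8]
force: [0.1, 0.5, 0.6]
grip_width: 0.0429
```

```bash
python3 - <<'E'
from h import *
o=env.get_obs(); print(o['tool_pos'],o['tool_rot'],o['force'],o['wrist_torque'],o['grip_width'],o['qpos'])
d=cam("scene"); crop(d,"pics/s4.png",250,80,140,140,5)
psi=np.radians(o['tool_rot'][2])
post=np.array([.5324,-.1169]);k=o['tool_pos'][:2]; th=np.arctan2(*(k-post)[::-1]); print(np.degrees(th),np.linalg.norm(k-post))
c=2*.105*np.sin(.05)*100*np.array([np.cos(th+np.pi/2+.05),np.sin(th+np.pi/2+.05)])
print(c@[np.cos(psi),np.sin(psi)],c@[np.sin(psi),-np.cos(psi)])
E
```

```text
[ 0.512683   -0.21991069  0.24223911] [ 1.79999972e+02  1.03154138e-02 -3.78298510e+01] [0.13971365 0.45508963 0.55779881] [ 0.05324901  0.08939308 -0.13300659] 0.042861125574585164 [ -29.47822033    9.2197707    55.92560794   96.7459953    -7.79490742
   78.17502827 -100.12082815]
-100.83577048625855 0.10488070944303546
0.9102377133823788 -0.5225407748030161
```

View pics/s4.png

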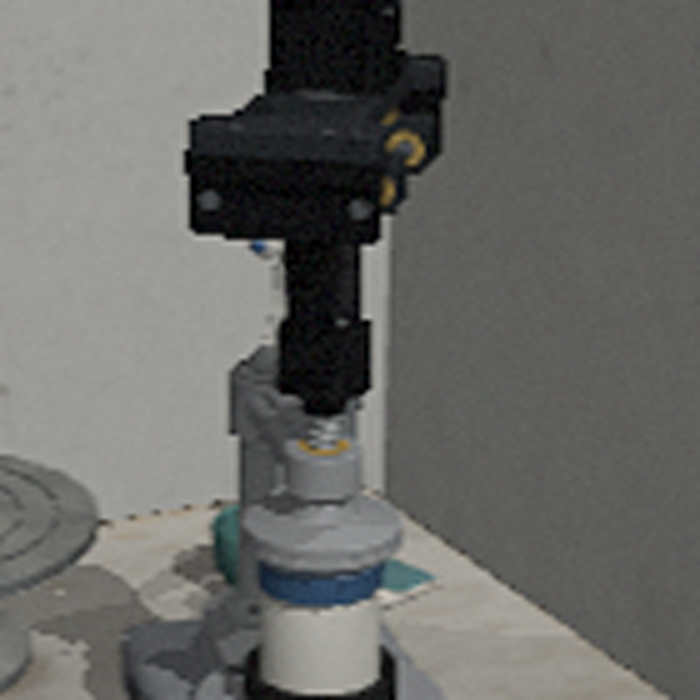

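The whole side of the blue cap (rows 570–605) now shows below the rim, so the foot is clear. I'll swing the arm with the tool rotating along with it, so the knob doesn't turn relative to the arm.

Call:
{"fn": "move_arm", "kwargs": {
  "steps": [
    [3.5, 0.46, -0.24, 0, 0, 0, -0.05],
    [3.5, 0.91, -0.52, 0, 0, 0, -0.1],
    [3.5, 0.91, -0.52, 0, 0, 0, -0.1]
  ],
  "force": 25
}}

```text
time_s: 11.88
tool_pos: [0.5386, -0.2219, 0.2422]
tool_rot: [-180.0, 0.0, -22.9]
force: [-1.1, 0.3, 2.0]
grip_width: 0.043
```

```bash
python3 - <<'E'
from h import *
o=env.get_obs(); print(o['tool_pos'],o['tool_rot'],o['force'],o['wrist_torque'],o['grip_width'],o['qpos'])
k=o['tool_pos'][:2];post=np.array([.5324,-.1169]);print(np.linalg.norm(k-post))
E
```

```text
[ 0.53863967 -0.22188035  0.24218945] [-1.79969546e+02  3.20508547e-02 -2.28756020e+01] [-1.09231199  0.31295324  1.967425  ] [ 0.09234582  0.40301443 -0.07188444] 0.04295673884689919 [-25.63674987  13.33009844  53.40254606  93.31474664 -10.9024592
  78.87859245 -83.72752151]
0.10516562204380422
```

Swinging freely with about 1 N. Continuing.

Call:
{"fn": "move_arm", "kwargs": {
  "steps": [
    [3.5, 0.91, -0.52, 0, 0, 0, -0.1],
    [3.5, 0.91, -0.52, 0, 0, 0, -0.1],
    [3.5, 0.91, -0.52, 0, 0, 0, -0.1],
    [3.5, 0.91, -0.52, 0, 0, 0, -0.1],
    [3.5, 0.91, -0.52, 0, 0, 0, -0.1]
  ]
}}

```text
time_s: 12.3
tool_pos: [0.5883, -0.2064, 0.2422]
tool_rot: [180.0, 0.0, 5.8]
force: [-0.6, -0.3, 0.9]
grip_width: 0.0431
```

Call:
{"fn": "move_arm", "kwargs": {
  "steps": [
    [3.5, 0.91, -0.52, 0, 0, 0, -0.1],
    [3.5, 0.91, -0.52, 0, 0, 0, -0.1],
    [3.5, 0.91, -0.52, 0, 0, 0, -0.1],
    [3.5, 0.91, -0.52, 0, 0, 0, -0.1],
    [3.5, 0.91, -0.52, 0, 0, 0, -0.1]
  ]
}}

```text
time_s: 12.72
tool_pos: [0.6243, -0.169, 0.2422]
tool_rot: [179.9, 0.0, 34.4]
force: [0.2, -0.9, -0.6]
grip_width: 0.0436
```

Call:
{"fn": "move_arm", "kwargs": {
  "steps": [
    [3.5, 0.91, -0.52, 0, 0, 0, -0.1],
    [3.5, 0.91, -0.52, 0, 0, 0, -0.1],
    [3.5, 0.91, -0.52, 0, 0, 0, -0.1],
    [3.5, 0, 0, 0, 0, 0, 0],
    [7.0, 0, 0, 0, 0, 0, 0]
  ]
}}

```text
time_s: 13.13
tool_pos: [0.6352, -0.1384, 0.2423]
tool_rot: [180.0, -0.0, 51.2]
force: [-0.2, -0.6, -0.4]
grip_width: 0.0458
```

Call:
{"fn": "move_arm", "kwargs": {
  "steps": [
    [8.0, 0, 0, 0, 0, 0, 0],
    [8.0, 0, 0, 0, 0, 0, 0],
    [8.0, 0, 0, 0, 0, 0, 0],
    [8.0, 0, 0, 0, 0, 0, 0]
  ]
}}

```text
time_s: 13.47
tool_pos: [0.6345, -0.1393, 0.2423]
tool_rot: [-180.0, 0.0, 51.1]
force: [-1.0, -0.4, -0.7]
grip_width: 0.0688
```

```bash
python3 - <<'E'
from h import *
o=env.get_obs(); print(o['tool_pos'],o['tool_rot'],o['force'],o['wrist_torque'],o['grip_width'],o['qpos'])
k=o['tool_pos'][:2];post=np.array([.5324,-.1169]);print(np.linalg.norm(k-post), np.degrees(np.arctan2(*(k-post)[::-1]))+100.8)
d=cam("wrist"); cv2.imwrite("pics/w4.png",d['img'][:,:,::-1])
E
```

```text
[ 0.63453109 -0.13930961  0.24225219] [-1.79984420e+02  4.27079951e-03  5.10875096e+01] [-1.04711552 -0.37723963 -0.68731456] [-0.06798479  0.1122082  -0.03071664] 0.06883522672773926 [-18.50953041  20.37918263  37.39324429  83.06256585 -12.37483577
  80.72711259 -19.77110161]
0.10456074942660948 88.4242790515699
```

View pics/w4.png

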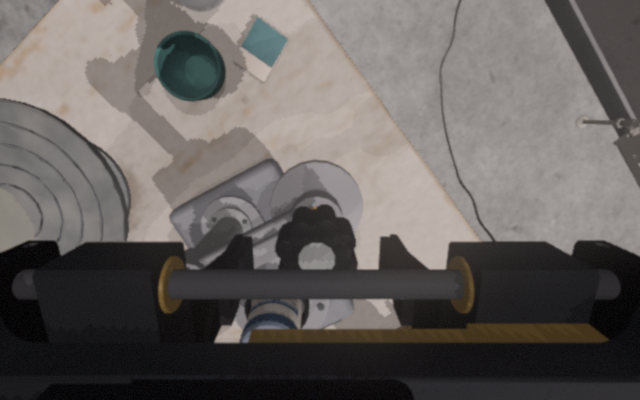

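The arm is about 88° (1.54 rad) open, with the knob free between the fingers at (318,258). Next I'll raise the tool and go above the jar, jaws perpendicular to the post line.

Call:
{"fn": "move_arm", "kwargs": {
  "steps": [
    [8.7, 0, 0, -2.5, 0, 0, 0],
    [8.7, 0, 0, -3.0, 0, 0, 0],
    [8.7, 0, 0, -2.5, 0, 0, 0]
  ]
}}

```text
time_s: 13.77
tool_pos: [0.6346, -0.1389, 0.3235]
tool_rot: [-180.0, 0.0, 51.1]
force: [1.3, -0.3, 0.7]
grip_width: 0.0854
```

```bash
python3 - <<'E'
from h import *
o=env.get_obs(); print(o['tool_pos'],o['tool_rot'],o['qpos'].round(1))
o=dict(o);o['tool_pos']=np.array([.6345,-.1393,.322]);o['tool_rot']=[180,0,51.1]
go((.5127,-.220,.29),79,o)
E
```

```text
[ 0.63460469 -0.13888154  0.3235238 ] [-1.79986390e+02  2.12418242e-03  5.11330361e+01] [-18.2  19.2  38.1  75.2 -11.7  89.5 -20.5]
shift cm [-13.93  -4.41   3.2 ] rows>= 3.7 rotvec [ 0.     0.    -0.487] rows>= 4.1
```

Call:
{"fn": "move_arm", "kwargs": {
  "steps": [
    [8.7, -2.78, -0.88, 0, 0, 0, 0],
    [8.7, -2.78, -0.88, 0, 0, 0, 0],
    [8.7, -2.78, -0.88, 0, 0, 0, 0],
    [8.7, -2.79, -0.88, 0, 0, 0, 0],
    [8.7, -2.8, -0.89, 0, 0, 0, 0]
  ]
}}

```text
time_s: 14.18
tool_pos: [0.5118, -0.2205, 0.3222]
tool_rot: [-180.0, -0.0, 51.1]
force: [-0.1, -0.5, -0.1]
grip_width: 0.0869
```

Call:
{"fn": "move_arm", "kwargs": {
  "steps": [
    [8.7, 0, 0, 0.8, 0, 0, -0.122],
    [8.7, 0, 0, 0.8, 0, 0, -0.122],
    [8.7, 0, 0, 0.8, 0, 0, -0.122],
    [8.7, 0, 0, 0.8, 0, 0, -0.121],
    [8.7, 0, 0, 0, 0, 0, 0]
  ]
}}

```text
time_s: 14.6
tool_pos: [0.5121, -0.2194, 0.2888]
tool_rot: [-179.9, -0.0, 79.2]
force: [-0.1, 0.4, -0.7]
grip_width: 0.0871
```

Call:
{"fn": "move_arm", "kwargs": {
  "steps": [
    [8.7, 0, 0, 0, 0, 0, 0],
    [8.7, 0, 0, 0, 0, 0, 0]
  ]
}}

```text
time_s: 14.77
tool_pos: [0.5132, -0.2199, 0.2908]
tool_rot: [180.0, -0.0, 78.9]
force: [-0.8, 0.1, 0.2]
grip_width: 0.087
```

```bash
python3 - <<'E'
from h import *
o=env.get_obs(); print(o['tool_pos'],o['tool_rot'],o['qpos'].round(1))
d=cam("wrist"); cv2.imwrite("pics/w5.png",d['img'][:,:,::-1]); print(proj(d,(.5127,-.22,.145)))
d=cam("top"); crop(d,"pics/t5.png",240,140,200,150,4)
hsv=cv2.cvtColor(d['img'],cv2.COLOR_RGB2HSV)
E
```

```text
[ 0.51324822 -0.21987644  0.29076975] [ 1.79962815e+02 -1.76586317e-03  7.88674997e+01] [-15.6   6.1  39.4  91.9  -3.9  83.3  13. ]
[315.56145626 191.02354942]
```

View pics/w5.png

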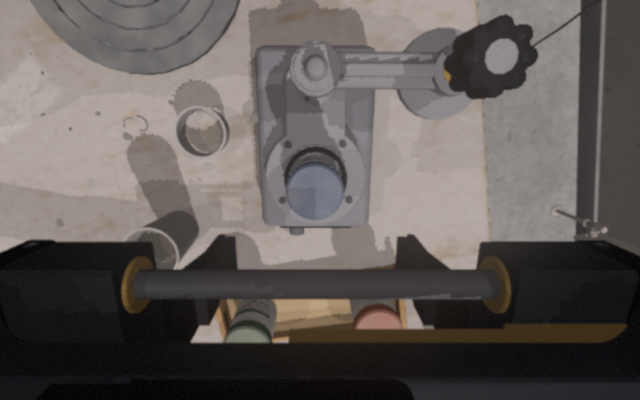

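View pics/t5.png

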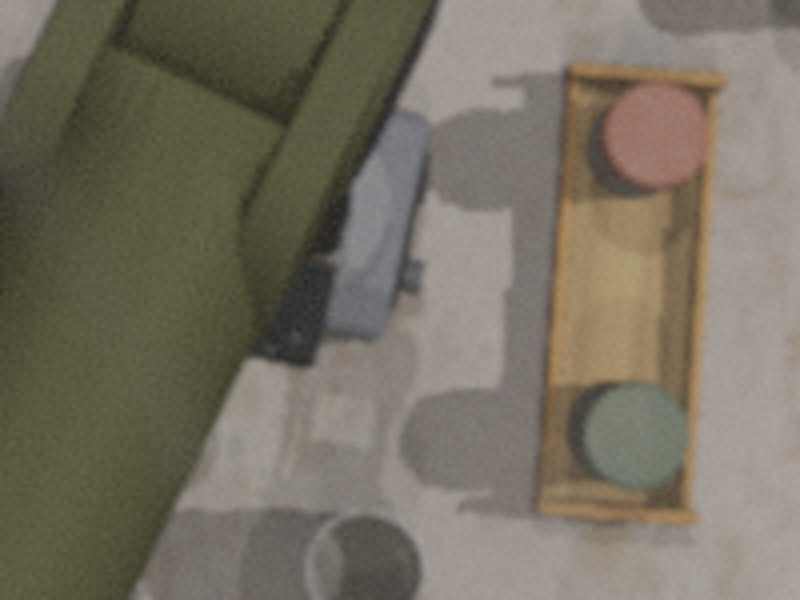

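The jar's cap is at (315,191), exactly where predicted, and the arm is at right angles to the shaker. Descending.

Call:
{"fn": "move_arm", "kwargs": {
  "steps": [
    [8.7, 0, 0, 2.5, 0, 0, 0],
    [8.7, 0, 0, 3.0, 0, 0, 0],
    [8.7, 0, 0, 3.0, 0, 0, 0],
    [8.7, 0, 0, 2.5, 0, 0, 0]
  ]
}}

```text
time_s: 15.2
tool_pos: [0.513, -0.2195, 0.179]
tool_rot: [180.0, -0.0, 79.0]
force: [-0.3, 0.2, 0.6]
grip_width: 0.0869
```

Call:
{"fn": "move_arm", "kwargs": {
  "steps": [
    [8.7, 0, 0, 2.0, 0, 0, 0],
    [8.7, 0, 0, 2.0, 0, 0, 0],
    [8.7, 0, 0, 1.5, 0, 0, 0],
    [8.7, 0, 0, 0, 0, 0, 0]
  ]
}}

```text
time_s: 15.53
tool_pos: [0.5113, -0.2188, 0.1224]
tool_rot: [-179.7, 0.0, 79.0]
force: [-0.9, 0.3, -1.0]
grip_width: 0.087
```

Call:
{"fn": "move_arm", "kwargs": {
  "steps": [
    [5.0, 0, 0, 0, 0, 0, 0],
    [5.0, 0, 0, 0, 0, 0, 0],
    [5.0, 0, 0, 0, 0, 0, 0],
    [5.0, 0, 0, 0, 0, 0, 0],
    [5.0, 0, 0, 0, 0, 0, 0]
  ],
  "force": 25
}}

```text
time_s: 15.95
tool_pos: [0.5137, -0.2198, 0.1262]
tool_rot: [179.9, -0.0, 79.1]
force: [-0.1, -0.9, 0.3]
grip_width: 0.0615
```

```bash
python3 - <<'E'
from h import *
o=env.get_obs(); print(o['tool_pos'],o['tool_rot'],o['force'],o['grip_width'])
d=cam("scene"); crop(d,"pics/s6.png",250,80,140,140,5)
E
```

```text
[ 0.51372723 -0.21982376  0.12621889] [ 1.79902443e+02 -1.13141709e-02  7.90549947e+01] [-0.05132063 -0.8566571   0.32543529] 0.06154629282215948
```

View pics/s6.png

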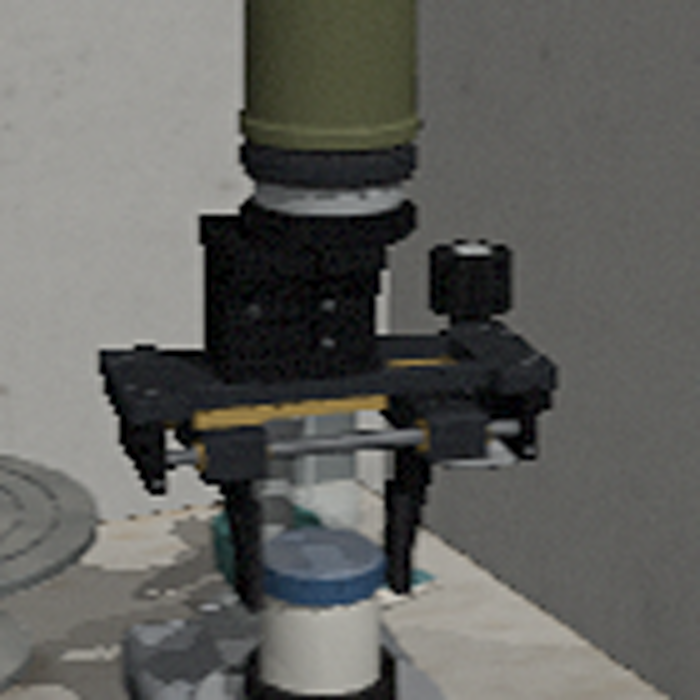

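The fingers straddle the jar just below the cap and are still closing.

Call:
{"fn": "move_arm", "kwargs": {
  "steps": [
    [5.0, 0, 0, 0, 0, 0, 0],
    [5.0, 0, 0, 0, 0, 0, 0],
    [5.0, 0, 0, 0, 0, 0, 0],
    [5.0, 0, 0, 0, 0, 0, 0]
  ],
  "force": 25
}}

```text
time_s: 16.33
tool_pos: [0.5133, -0.2198, 0.1259]
tool_rot: [180.0, -0.0, 79.1]
force: [-2.7, 0.1, 6.0]
grip_width: 0.0564
```

Call:
{"fn": "move_arm", "kwargs": {
  "steps": [
    [5.0, 0, 0, -0.5, 0, 0, 0],
    [5.0, 0, 0, -1.0, 0, 0, 0],
    [5.0, 0, 0, -1.5, 0, 0, 0],
    [5.0, 0, 0, -1.5, 0, 0, 0]
  ]
}}

```text
time_s: 16.67
tool_pos: [0.5126, -0.2195, 0.1706]
tool_rot: [-179.9, 0.0, 79.1]
force: [0.2, 0.6, -1.1]
grip_width: 0.0564
```

```bash
python3 - <<'E'
from h import *
o=env.get_obs(); print(o['tool_pos'],o['tool_rot'],o['force'],o['grip_width'])
d=cam("scene"); crop(d,"pics/s7.png",250,80,140,140,5)
E
```

```text
[ 0.51264082 -0.21949718  0.17057148] [-1.79925092e+02  6.22389708e-03  7.90513043e+01] [ 0.24286643  0.64147135 -1.13363606] 0.05637979899146804
```

View pics/s7.png

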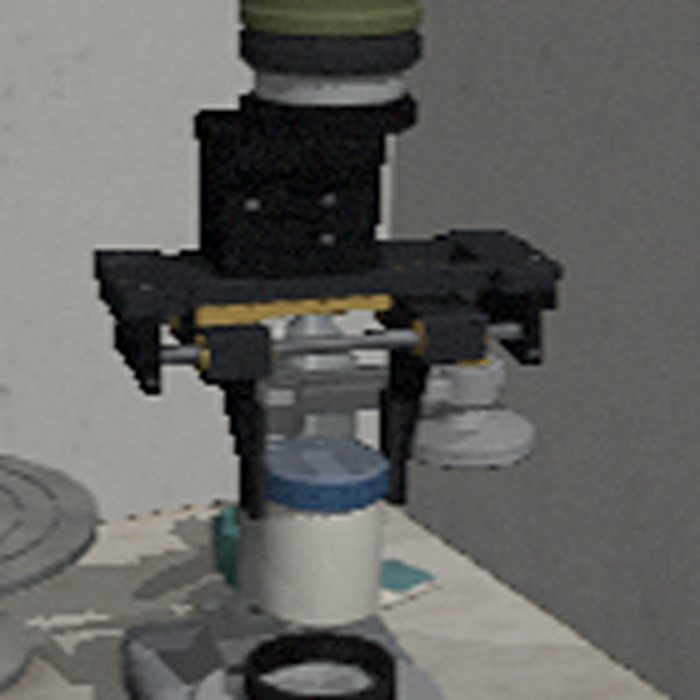

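The jar is lifted and hangs upright, clear of the cup. Raise further and move to the tray.

Call:
{"fn": "move_arm", "kwargs": {
  "steps": [
    [5.0, 0, 0, -2, 0, 0, 0],
    [5.0, 0, 0, -2, 0, 0, 0],
    [5.0, 0, 0, -1.0, 0, 0, 0],
    [5.0, 0, 0, 0, 0, 0, 0],
    [5.0, 0, 0, 0, 0, 0, 0]
  ]
}}

```text
time_s: 17.13
tool_pos: [0.5132, -0.2196, 0.2201]
tool_rot: [180.0, -0.0, 79.1]
force: [0.5, 0.1, -1.5]
grip_width: 0.0562
```

```bash
python3 - <<'E'
from h import *
o=env.get_obs(); print(o['tool_pos'],o['tool_rot'],o['force'],o['grip_width'],o['qpos'].round(1))
go((.464,-.430,.22))
E
```

```text
[ 0.51321773 -0.21961756  0.22007276] [ 1.79968698e+02 -1.29855252e-02  7.90617679e+01] [ 0.45224948  0.14534412 -1.46393585] 0.05623462642588804 [-15.1   8.2  39.3  98.2  -5.4  75.5  14.3]
shift cm [-21.59  -0.84   0.  ] rows>= 5.4 rotvec [ 0.001 -0.    -0.   ] rows>= 0.0
```

Call:
{"fn": "move_arm", "kwargs": {
  "steps": [
    [5.0, -1.5, -0.06, 0, 0, 0, 0],
    [5.0, -2.6, -0.1, 0, 0, 0, 0],
    [5.0, -3.0, -0.12, 0, 0, 0, 0],
    [5.0, -3.0, -0.12, 0, 0, 0, 0],
    [5.0, -3.0, -0.12, 0, 0, 0, 0]
  ]
}}

```text
time_s: 17.55
tool_pos: [0.4822, -0.3478, 0.2184]
tool_rot: [-179.9, -0.0, 79.1]
force: [0.1, -1.0, -0.7]
grip_width: 0.0563
```

Call:
{"fn": "move_arm", "kwargs": {
  "steps": [
    [5.0, -3.0, -0.12, 0, 0, 0, 0],
    [5.0, -2.6, -0.1, 0, 0, 0, 0.03],
    [5.0, -1.9, -0.07, 0, 0, 0, 0.06],
    [5.0, -1.0, -0.03, 0, 0, 0, 0.1],
    [5.0, 0, 0, 0, 0, 0, 0.11]
  ]
}}

```text
time_s: 17.97
tool_pos: [0.4593, -0.4327, 0.2183]
tool_rot: [-179.8, 0.1, 61.3]
force: [-0.2, -0.3, -2.4]
grip_width: 0.0561
```

Call:
{"fn": "move_arm", "kwargs": {
  "steps": [
    [5.0, 0, 0, 0, 0, 0, 0.12],
    [5.0, 0, 0, 0, 0, 0, 0.12],
    [5.0, 0, 0, 0, 0, 0, 0.12],
    [5.0, 0, 0, 0, 0, 0, 0.12],
    [5.0, 0, 0, 0, 0, 0, 0.12]
  ]
}}

```text
time_s: 18.38
tool_pos: [0.4618, -0.4291, 0.2182]
tool_rot: [-179.9, 0.1, 27.1]
force: [0.4, 0.2, -1.5]
grip_width: 0.0564
```

Call:
{"fn": "move_arm", "kwargs": {
  "steps": [
    [5.0, 0, 0, 0, 0, 0, 0.12],
    [5.0, 0, 0, 0, 0, 0, 0.12],
    [5.0, 0, 0, 0, 0, 0, 0.12],
    [5.0, 0, 0, 0, 0, 0, 0.12],
    [5.0, 0, 0, 0, 0, 0, 0.056]
  ]
}}

```text
time_s: 18.8
tool_pos: [0.4619, -0.4291, 0.2182]
tool_rot: [-179.9, 0.1, -3.5]
force: [-1.4, 0.0, -0.6]
grip_width: 0.0559
```

Call:
{"fn": "move_arm", "kwargs": {
  "steps": [
    [5.0, 0, 0, 0, 0, 0, 0],
    [5.0, 0, 0, 0, 0, 0, 0],
    [5.0, 0, 0, 0, 0, 0, 0]
  ]
}}

```text
time_s: 19.05
tool_pos: [0.4622, -0.4294, 0.2193]
tool_rot: [-180.0, 0.1, -3.1]
force: [-0.2, -0.8, -1.4]
grip_width: 0.056
```

```bash
python3 - <<'E'
from h import *
o=env.get_obs(); print(o['tool_pos'],o['tool_rot'],o['force'],o['grip_width'],o['qpos'].round(1))
go((.464,-.430,.12),-3.2)
d=cam("wrist"); cv2.imwrite("pics/w8.png",d['img'][:,:,::-1])
d=cam("scene"); crop(d,"pics/s8.png",220,130,240,220,3)
d=cam("top"); crop(d,"pics/t8.png",300,130,160,150,5)
E
```

```text
[ 0.46221686 -0.42943634  0.21932873] [-1.79960619e+02  6.37533150e-02 -3.12832967e+00] [-0.23345449 -0.83373588 -1.38871258] 0.0559504956286869 [ -5.2  25.3  61.1  88.3 -22.3  79.7 -35.5]
shift cm [0.19 0.05 9.93] rows>= 2.5 rotvec [-0.001  0.001  0.001] rows>= 0.0
```

View pics/w8.png

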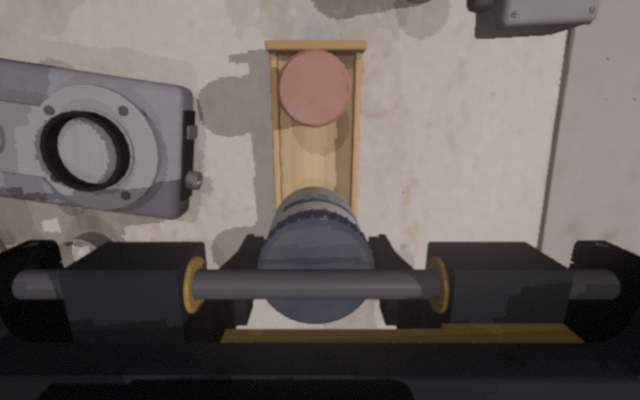

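View pics/s8.png

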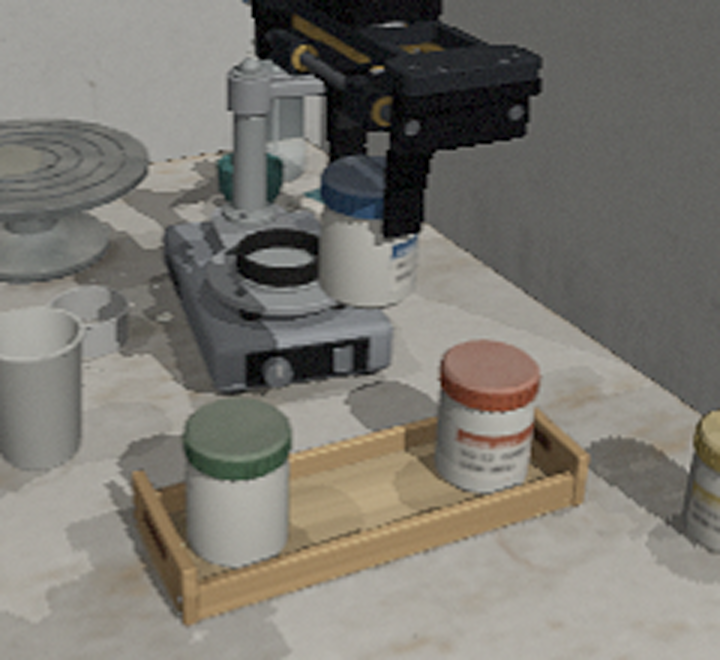

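View pics/t8.png

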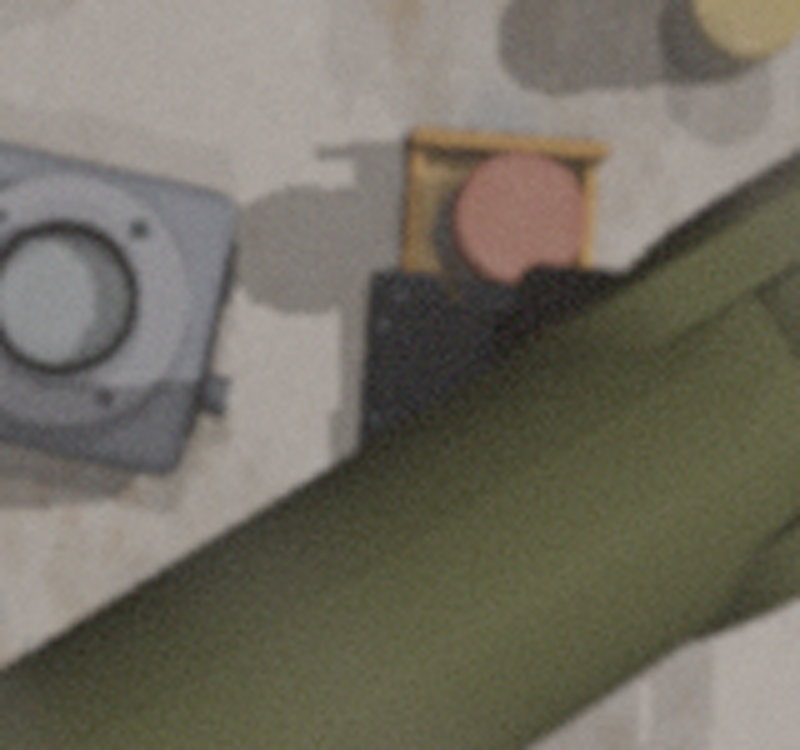

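```bash
python3 - <<'E'
from h import *
d=cam("wrist")
print(plane(d,(316,42),.04),plane(d,(314.5,88),.09)); print([plane(d,p,.024) for p in [(277,190),(357,190)]])
E
```

```text
[ 0.60019057 -0.43804309  0.04      ] [ 0.55542604 -0.43422947  0.09      ]
[array([ 0.45361953, -0.38570031,  0.024     ]), array([ 0.44854001, -0.47593751,  0.024     ])]
```

Call:
{"fn": "move_arm", "kwargs": {
  "steps": [
    [5.0, 0.1, 0.1, 2.0, 0, 0, 0],
    [5.0, 0, 0, 3.0, 0, 0, 0],
    [5.0, 0, 0, 3.0, 0, 0, 0],
    [5.0, 0, 0, 2.5, 0, 0, 0],
    [5.0, 0, 0, 1.5, 0, 0, 0]
  ]
}}

```text
time_s: 19.67
tool_pos: [0.4625, -0.4294, 0.0973]
tool_rot: [-179.9, 0.1, -3.2]
force: [-0.2, 1.4, -2.5]
grip_width: 0.0565
```

Call:
{"fn": "move_arm", "kwargs": {
  "steps": [
    [5.0, 0, 0, 1.0, 0, 0, 0],
    [5.0, 0, 0, 0.8, 0, 0, 0],
    [5.0, 0, 0, 0, 0, 0, 0],
    [5.0, 0, 0, 0, 0, 0, 0],
    [5.0, 0, 0, 0, 0, 0, 0]
  ]
}}

```text
time_s: 20.08
tool_pos: [0.4641, -0.4317, 0.0837]
tool_rot: [179.9, -0.1, -3.2]
force: [-0.5, 0.2, -1.1]
grip_width: 0.0563
```

```bash
python3 - <<'E'
from h import *
o=env.get_obs(); print(o['tool_pos'],o['tool_rot'],o['force'],o['grip_width'],o['joint_velocities'].round(1))
d=cam("scene"); crop(d,"pics/s9.png",220,130,240,220,3)
E
```

```text
[ 0.46407423 -0.4316842   0.08367676] [ 1.79923666e+02 -1.11394536e-01 -3.21749958e+00] [-0.5414783   0.18463673 -1.09893343] 0.0562728523118179 [-0.1 -0.2  0.1  0.  -0.  -0.1  0. ]
```

View pics/s9.png

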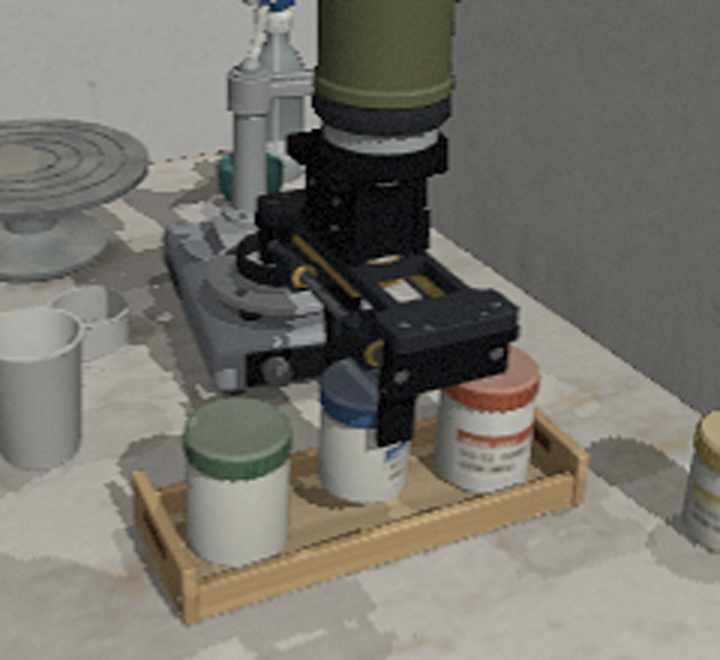

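Call:
{"fn": "move_arm", "kwargs": {
  "steps": [
    [5.0, 0, 0, 0.8, 0, 0, 0],
    [5.0, 0, 0, 0.6, 0, 0, 0],
    [5.0, 0, 0, 0.2, 0, 0, 0],
    [5.0, 0, 0, 0.1, 0, 0, 0],
    [5.0, 0, 0, 0, 0, 0, 0]
  ]
}}

```text
time_s: 20.55
tool_pos: [0.4632, -0.4306, 0.0647]
tool_rot: [-180.0, 0.0, -3.2]
force: [0.4, 0.1, -2.0]
grip_width: 0.0566
```

Call:
{"fn": "move_arm", "kwargs": {
  "steps": [
    [5.0, 0, 0, 0.1, 0, 0, 0],
    [5.0, 0, 0, 0.1, 0, 0, 0],
    [5.0, 0, 0, 0, 0, 0, 0],
    [5.0, 0, 0, 0, 0, 0, 0]
  ]
}}

```text
time_s: 20.88
tool_pos: [0.4634, -0.4308, 0.0633]
tool_rot: [-180.0, -0.0, -3.2]
force: [0.2, -0.3, -1.3]
grip_width: 0.0564
```

```bash
python3 - <<'E'
from h import *
o=env.get_obs(); print(o['tool_pos'],o['tool_rot'],o['force'],o['wrist_torque'],o['grip_width'],o['joint_velocities'].round(1))
E
```

```text
[ 0.4634306  -0.43083852  0.06330055] [-1.79998814e+02 -6.70819146e-03 -3.21921964e+00] [ 0.15612836 -0.28495628 -1.29156098] [-0.08361716  0.20820828  0.05557601] 0.056435652206752174 [-0.   0.   0.1 -0.   0.   0.   0. ]
```

No contact yet, so go down in 0.5 mm steps.

Call:
{"fn": "move_arm", "kwargs": {
  "steps": [
    [5.0, 0, 0, 0.05, 0, 0, 0],
    [5.0, 0, 0, 0.05, 0, 0, 0],
    [5.0, 0, 0, 0, 0, 0, 0]
  ]
}}

```text
time_s: 21.13
tool_pos: [0.4638, -0.431, 0.063]
tool_rot: [-180.0, -0.1, -3.2]
force: [-1.5, 2.3, 4.4]
grip_width: 0.0562
```

Call:
{"fn": "move_arm", "kwargs": {
  "steps": [
    [5.0, 0, 0, 0.05, 0, 0, 0],
    [5.0, 0, 0, 0.05, 0, 0, 0],
    [5.0, 0, 0, 0, 0, 0, 0]
  ]
}}

```text
time_s: 21.38
tool_pos: [0.464, -0.431, 0.0629]
tool_rot: [-180.0, -0.1, -3.2]
force: [-1.3, 3.3, 9.8]
grip_width: 0.0564
```

Contact: the force rises to 10 N at TCP z 0.063. Ease back a little and release.

Call:
{"fn": "move_arm", "kwargs": {
  "steps": [
    [5.0, 0, 0, -0.1, 0, 0, 0],
    [5.6, 0, 0, 0, 0, 0, 0],
    [6.0, 0, 0, 0, 0, 0, 0],
    [7.0, 0, 0, 0, 0, 0, 0],
    [8.0, 0, 0, 0, 0, 0, 0]
  ]
}}

```text
time_s: 21.8
tool_pos: [0.4633, -0.4309, 0.0618]
tool_rot: [180.0, 0.0, -3.2]
force: [-0.1, 0.1, 0.0]
grip_width: 0.0664
```

Call:
{"fn": "move_arm", "kwargs": {
  "steps": [
    [8.0, 0, 0, 0, 0, 0, 0],
    [8.0, 0, 0, 0, 0, 0, 0],
    [8.0, 0, 0, 0, 0, 0, 0],
    [8.0, 0, 0, 0, 0, 0, 0]
  ]
}}

```text
time_s: 22.13
tool_pos: [0.4633, -0.4309, 0.0621]
tool_rot: [180.0, 0.0, -3.2]
force: [0.1, 0.3, 0.1]
grip_width: 0.0791
```

```bash
python3 - <<'E'
from h import *
o=env.get_obs(); print(o['tool_pos'],o['tool_rot'],o['force'],o['wrist_torque'],o['grip_width'])
d=cam("scene"); crop(d,"pics/s10.png",220,130,240,220,3)
d=cam("wrist"); cv2.imwrite("pics/w10.png",d['img'][:,:,::-1])
E
```

```text
[ 0.46333233 -0.43085538  0.06212452] [ 1.79998416e+02  7.92641198e-03 -3.22202109e+00] [0.07741376 0.25559057 0.07042775] [-0.05695764  0.18713617  0.00377249] 0.07914247353446088
```

View pics/s10.png

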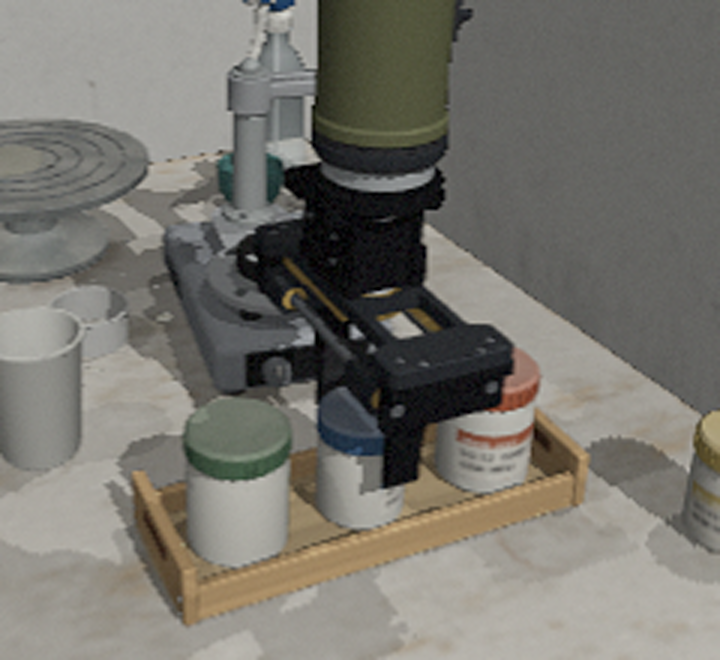

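View pics/w10.png

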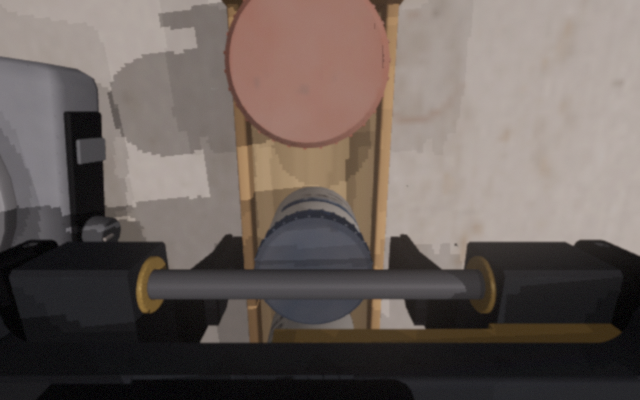

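The jar stands upright in the tray and the fingers are open on both sides of it. Retract straight up.

Call:
{"fn": "move_arm", "kwargs": {
  "steps": [
    [8.0, 0, 0, -1.0, 0, 0, 0],
    [8.0, 0, 0, -2.0, 0, 0, 0],
    [8.0, 0, 0, -3.0, 0, 0, 0],
    [8.0, 0, 0, -3.5, 0, 0, 0],
    [8.0, 0, 0, -3.5, 0, 0, 0]
  ]
}}

```text
time_s: 22.65
tool_pos: [0.4629, -0.4307, 0.1941]
tool_rot: [-180.0, 0.0, -3.3]
force: [0.5, -0.7, 0.2]
grip_width: 0.0799
```

Call:
{"fn": "move_arm", "kwargs": {
  "steps": [
    [8.0, 0, 0, -3.5, 0, 0, 0],
    [8.0, 0, 0, -3.5, 0, 0, 0],
    [8.0, 0, 0, -3.0, 0, 0, 0],
    [8.0, -3.0, 0, -1.0, 0, 0, 0],
    [8.0, -3.0, 0, 0, 0, 0, 0]
  ]
}}

```text
time_s: 23.07
tool_pos: [0.4046, -0.4289, 0.3059]
tool_rot: [179.7, -0.2, -3.1]
force: [-1.2, -0.4, 0.8]
grip_width: 0.0797
```

Call:
{"fn": "move_arm", "kwargs": {
  "steps": [
    [8.0, 0, 0, 0, 0, 0, 0],
    [8.0, 0, 0, 0, 0, 0, 0],
    [8.0, 0, 0, 0, 0, 0, 0],
    [8.0, 0, 0, 0, 0, 0, 0]
  ]
}}

```text
time_s: 23.4
tool_pos: [0.4046, -0.4269, 0.3022]
tool_rot: [-180.0, -0.0, -3.1]
force: [0.6, 0.1, 0.2]
grip_width: 0.08
```

```bash
python3 - <<'E'
from h import *
o=env.get_obs(); print(o['tool_pos'],o['tool_rot'],o['force'])
d=cam("wrist"); cv2.imwrite("pics/w11.png",d['img'][:,:,::-1]); print(proj(d,(.463,-.4305,.082)),proj(d,(.555,-.434,.09)))
d=cam("scene"); crop(d,"pics/s11.png",220,80,260,250,3)
d=cam("top"); crop(d,"pics/t11.png",240,120,200,150,4)
E
```

```text
[ 0.40455833 -0.42686858  0.30223206] [-1.79985390e+02 -1.33946777e-02 -3.13634987e+00] [0.56962728 0.11439379 0.16736887]
[315.80334605 125.76253638] [314.26220669  35.35613336]
```

View pics/w11.png

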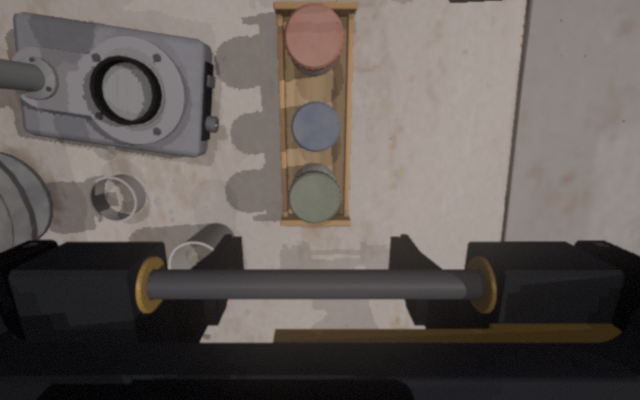

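View pics/s11.png

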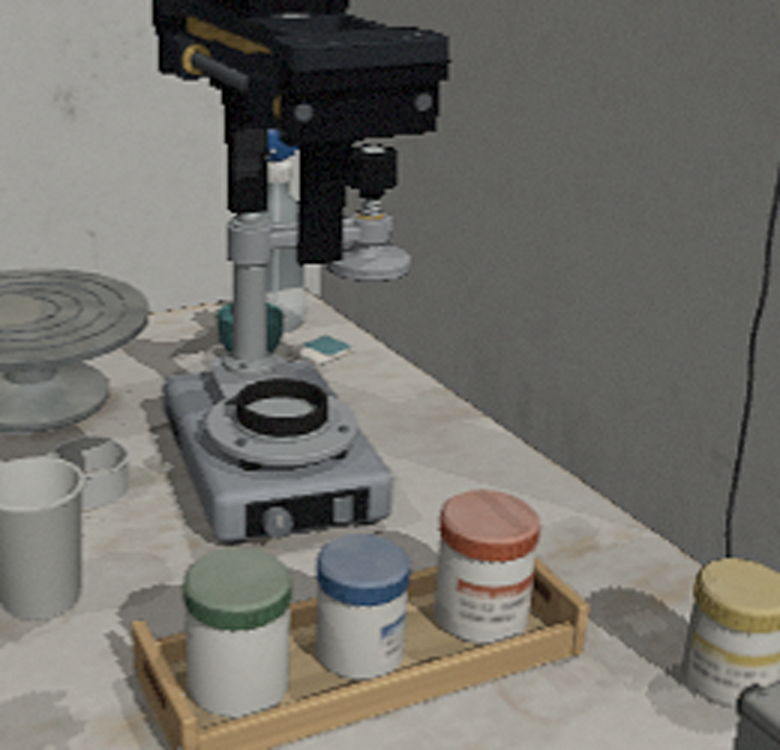

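View pics/t11.png

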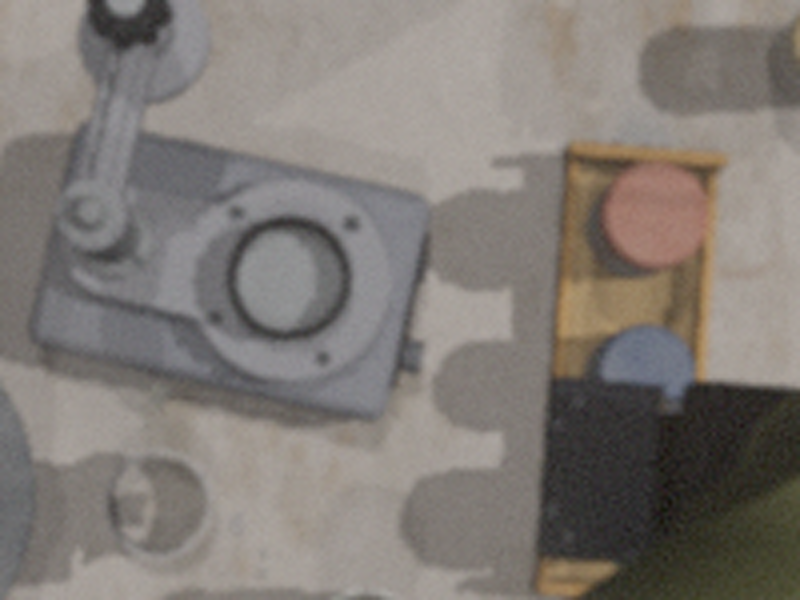

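The blue jar is upright at (316,126) in the wrist view, where the tray centre projects. The red and green jars haven't moved and the clamp arm is well aside.

```bash
python3 -c "
from cell import job
print(job.sign_off())"
```

```text
the job is handed in; nothing more can be done
None
```

The blue-capped jar is standing upright in the middle of the tray, between the red and green jars, and the job was handed in at about 23.5 s of the 70 s allowed.

- **Clamp:** I turned the knob about 6.4 rad clockwise in two grips, until the foot was visibly clear above the cap. I then swung the arm to about 88° open, let go of the knob, and left it there.
- **Jar:** I lifted it clear of the cup, carried it to the tray, lowered it until it touched with about 10 N, and released it.

**Last checks:**
- In the wrist view the jar's cap is within about 1 px of where the tray centre should appear.
- The red jar sits at the same pixels in the top view as before. The green jar looks unmoved in the scene view; the robot hid it in the top view.
- The arm is still aside, and the gripper is clear of everything with no load on it.
- The highest force in my readings was about 10 N.

No check failed. The only mismatch was a 1 cm overshoot in the readings during fast moves, which I corrected after the arm settled and before gripping.

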